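# Put four things back on their own stands

### The arm

A 7-joint arm with a two-finger parallel gripper is mounted at the origin on a cart in front of the work surface, level with it; the furniture and walls round the work are solid. World frame = base frame: x ahead of the robot, y to its left, z up, the work surface at z = 0. Lengths are in m, angles in rad, forces in N, time in s.
With the tool pointing down it reaches from about 0.35 to 0.9 m from the base axis. Payload 19.9 kg.
Tool frame: the origin (TCP) lies between the finger pads; the fingertips stand 17 mm ahead of it and the grasp point (between the pads) lies 2 mm behind it; z points along the fingers, y is the line along which they close (so a half turn about z gives the same grasp; the last joint's range is limited). The gripper opens to 94 mm and grips with 3 to 60 N. Pads are 16 mm wide; open, the fingers measure 119 mm over their backs; the gripper's body (75 mm by 177 mm) begins 78 mm behind the grasp point.
Start: joints at [1.262, 0.417, -0.01, 1.614, 0.005, 1.111, -0.053], TCP at [0.165, -0.603, 0.222] pointing down, gripper open.
Joint ranges: [-2.81, 2.81], [-0.39, 2.02], [-1.27, 1.25], [0.06, 2.57], [-1.19, 4.33], [0.19, 2], [-2.82, 2.82]. Speed limits (rad/s): [1.89, 1.89, 2.39, 2.39, 3.01, 3.01, 3.01].

### API

Orientations are given as a unit quaternion [w, x, y, z].
In Python, from plant import robot gives the robot as it stands. Calls block until the motion is done:
- robot.reach(position, orientation): joint-space move of the TCP to a pose.
- robot.servo_line(position, frame=None, feed=0.15): straight line of the TCP; frame=None keeps the orientation; feed is the mean speed in m/s.
- robot.move_joints(angles): joint-space move.
- robot.release() and robot.gripper_close(grip_force=None): open the fingers fully, or close them until they stop; grip_force is the grip in N (None keeps the last).
- robot.sleep(seconds).
- robot.inverse_kinematics(position, orientation): joint angles nearest the present ones, or None.
- robot.grab_frame(name): name is "side" or "top"; returns a dict with "pixels" (400x640x3 uint8, red, green, blue), "z_map" (400x640 float32, m along the optical axis (not along the pixel's ray), 0 where there is no reading), "fov_y" (degrees; the focal length in pixels is half the picture's height over the tangent of half this angle, whatever the lens; pixels are square), "cx", "cy" (the principal point, pixels), "R" (3x3) and "t" (3): a world point X has camera coordinates R X + t. Camera axes: x right, y down, z forward; pixel columns grow to the right and rows downward; lengths in m; the calibration is good to about 2 mm. A picture is of the moment at which its call begins.
A pose or a line that the arm cannot do raises robot.IKError and nothing moves.
- robot.hand_in(): hands the job in; it is judged then, once.
Readings, each from a call of its own:
- robot.get_time_s(): time.
- robot.get_joint_positions(): joint angles.
- robot.get_joint_vel(): joint speeds.
- robot.get_tau(): joint torques, N m.
- robot.get_eef_pos(): TCP position.
- robot.get_ee_rot(): TCP orientation.
- robot.get_wrist_force(): force on the tool from outside, world axes, zero at the start.
- robot.get_ft_torque(): the same for the moment, N m.
- robot.get_gripper_width(): finger opening in m.
- robot.get_grasp_force(): force on a finger pad.
Only numpy, scipy, OpenCV 4.12 (cv2) and the standard library are available. Lean on these libraries where they do the work, as an engineer would, in place of code of your own. Each camera call takes 0.05 s, during which the arm holds its last target. There are 200 camera calls.

### The job

After wiping the worktop, someone put all four things back on the wrong stands. Put the mug on the blue saucer, the salt shaker on the black coaster, the tin on the wooden trivet and the garlic on the terracotta plate, each standing upright in the middle of its place; the empty cork mat is there as a free spot on the way. Knock none of them over and leave the oil bottle where it stands.

Things in the scene. Friction and masses are not known exactly. Their poses are not given: they have to be found in the camera images.
- mug_cup (a point): small white cup with a blue pattern and one loop handle, 50 mm tall, loose, about 0.13 kg. The point lies on the axis of the round cup at its underside. The cup is 61 mm across its rim, narrower below; the handle points along -y to 58 mm from the axis; the x axis is square to the handle, so gripping along x clears it.
- salt: glass salt shaker with a rounded grey cap, round, 44 mm across and 90 mm tall (cap 34 mm across above 74 mm), loose, 0.1 kg. Origin at the centre of its underside, z up.
- tin: round light grey tin with a small round knob on its lid, 68 mm across, loose, 0.25 kg. The shoulder of the lid is 77 mm above the underside; the knob stands from there to 90 mm and is 20 mm across. The lid does not come off: the tin can be lifted by the knob. Origin at the centre of the underside, z up.
- garlic: whole bulb of garlic, 60 x 57 mm and 58 mm tall with its stem up, widest about 25 mm above its underside, loose, 0.04 kg. Origin at the centre of its underside, z up.
- blue_saucer: round blue saucer with thin white rings, 110 mm across, the mug's place. Fixed to the worktop. Origin at the centre of its underside, z up; the flat top is 10 mm above it.
- slate_coaster: round black coaster with a thin bright ring, 92 mm across, the salt shaker's place. Fixed to the worktop. Origin at the centre of its underside, z up; the flat top is 10 mm above it.
- wood_trivet: square dark brown wooden trivet with four pale lines, 105 x 105 mm, the tin's place. Fixed to the worktop. Origin at the centre of its underside, z up; the flat top is 10 mm above it.
- clay_plate: round terracotta plate, 108 mm across, the garlic's place. Fixed to the worktop. Origin at the centre of its underside, z up; the flat top is 10 mm above it.
- cork_mat: square cork mat, 105 x 105 mm, empty at the start: the free spot. Fixed to the worktop. Origin at the centre of its underside, z up; the flat top is 5 mm above it.
- oil_bottle: bystander: tall oil bottle with a yellow cap and green label, 61 mm wide, 268 mm tall, loose, standing behind the stands, under wall cabinets. Origin at the centre of its underside. The cabinet fronts and their handles stand about 0.1 m behind the row of stands, from 0.45 m above the worktop up: travel straight along the row, not in an arc bulging towards them, so that the wrist stays clear.
Things that resemble listed ones, but are neither listed nor needed, are in the scene too. What is shaped like the salt but yellow is not meant.

How it is judged:
By the outcome, as a careful person would: the job done as asked, in the order asked, and still so for the second after the job is handed in, with the robot touching nothing.
It also fails if it takes over 141 s, if anything falls off the work surface, if the arm or the gripper's body presses on something with over 40 N, if the wrist force passes 120 N, or if a joint passes its speed limit or range.

## Working session

There is one attempt and no reset: what is moved stays moved. The work goes in short steps, each a Python script; the robot and the scene stay as the last script left them, time stands still between calls to the robot, and variables do not carry over. Pictures are saved under pics/ and viewed, at most 14 in all, crops included, and the job is handed in when it is done.

```bash
mkdir -p pics; ls
cat > h.py <<'E'
import numpy as np, cv2
from plant import robot
def grab(n):
    f=robot.grab_frame(n); f['f']=200/np.tan(np.radians(f['fov_y'])/2); return f
def save(f,name,crop=None,scale=1):
    im=cv2.cvtColor(f['pixels'],cv2.COLOR_RGB2BGR)
    if crop: im=im[crop[1]:crop[3],crop[0]:crop[2]]
    if scale!=1: im=cv2.resize(im,None,fx=scale,fy=scale,interpolation=cv2.INTER_CUBIC)
    cv2.imwrite('pics/'+name,im)
def ray(f,u,v):
    d=np.array([(u-f['cx'])/f['f'],(v-f['cy'])/f['f'],1.]); R=np.array(f['R']);t=np.array(f['t'])
    return -R.T@t, R.T@d
def onplane(f,u,v,z):
    o,d=ray(f,u,v); return o+d*(z-o[2])/d[2]
def cloud(f):
    z=f['z_map']; v,u=np.mgrid[:z.shape[0],:z.shape[1]]
    P=np.stack([(u-f['cx'])/f['f']*z,(v-f['cy'])/f['f']*z,z],-1)
    return (P-np.array(f['t']))@np.array(f['R'])
def tri(f1,p1,f2,p2):
    o1,d1=ray(f1,*p1);o2,d2=ray(f2,*p2)
    d1/=np.linalg.norm(d1);d2/=np.linalg.norm(d2)
    s=np.linalg.lstsq(np.stack([d1,-d2],1),o2-o1,rcond=None)[0]
    a,b=o1+s[0]*d1,o2+s[1]*d2
    return (a+b)/2,np.linalg.norm(a-b)
E
python3 - <<'E'
from h import *
for n in('top','side'):
    f=grab(n); save(f,n+'0.png'); print(n,f['fov_y'],f['cx'],f['cy'],-np.array(f['R']).T@f['t'],np.array(f['R'])[2],(f['z_map']>0).mean())
print(robot.get_time_s(),robot.get_eef_pos(),robot.get_ee_rot(),robot.get_joint_positions())
E
```

```text
pics
top 48.70682591217576 317.84695794764144 198.66207311305112 [ 0.3761701  -0.05058651  1.31897747] [ 1.68043463e-01  3.24390382e-04 -9.85779534e-01] 0.9961875
side 51.88361513051469 320.4875149582919 198.17171734549186 [0.28935999 0.87402491 0.86455708] [ 0.2333849  -0.72672261 -0.64606946] 0.9939296875
0.1 [ 0.16530239 -0.60241589  0.22186308] [-5.48858950e-04  9.91047491e-01  1.33508654e-01 -9.60452446e-05] [ 1.26148675  0.41795266 -0.01029183  1.61411593  0.0046478   1.11066234
 -0.05296714]
```

View pics/top0.png

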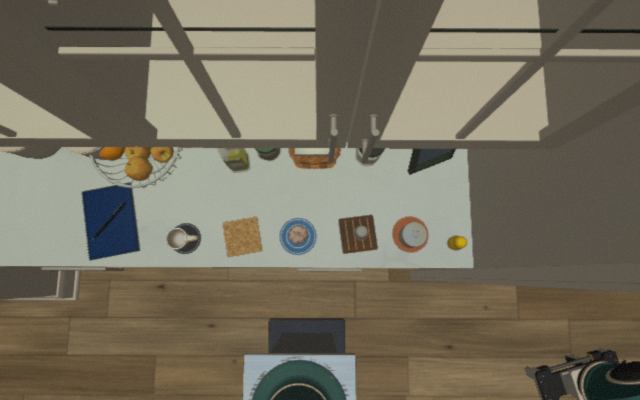

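View pics/side0.png

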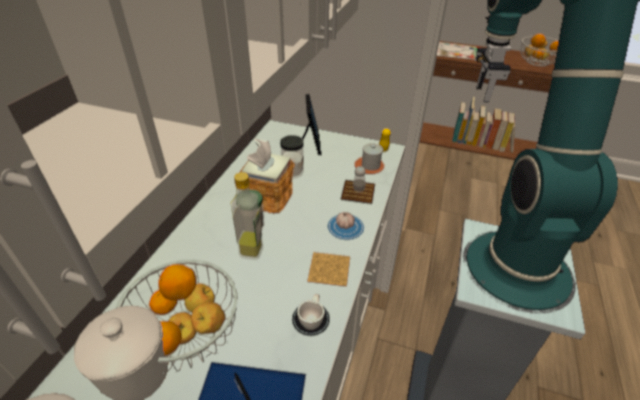

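Top view: the mug is on the black coaster (183,238), cork is empty (242,236), garlic is on the blue saucer (298,236), salt is on the trivet (358,233), and the tin is on terracotta (411,234).
Candidates that could be confused:
- **Salt:** grey-capped (360,232) or yellow look-alike (457,242). I choose the grey one.
- **Tin:** (412,233) or the jar with the black lid at the back (368,152). I choose the one on the plate.
- **Oil bottle:** (236,157), with a dark-capped one at (267,152).
- **Garlic:** (298,235) has no rival.
- **Mug:** (180,238) has no rival.

Next I'll check these in a crop and measure.

Run:
```python
from h import *
t=grab('top');s=grab('side')
save(t,'ctop.png',(155,205,475,265),2.5)
save(s,'cside.png',(280,115,410,345),2.5)
a=cv2.imread('pics/ctop.png');b=cv2.imread('pics/cside.png')
c=np.zeros((a.shape[0],800,3),np.uint8);cv2.imwrite('pics/ctop.png',a[:, :800])
np.savez('t0.npz',**t);np.savez('s0.npz',**s)
P=cloud(t)
for n,(u,v) in dict(mug=(183,238),cork=(242,236),garlic=(298,236),salt=(358,233),tin=(411,234),yellow=(457,242)).items():
    w=P[v-24:v+25,u-27:u+28].reshape(-1,3)
    hs=[]
    for lo,hi in((.003,.018),(.02,.2)):
        m=(w[:,2]>lo)&(w[:,2]<hi); q=w[m]
        hs.append((m.sum(),np.round((q[:,:2].min(0)+q[:,:2].max(0))/2,4) if m.any() else 0,np.round(np.ptp(q[:,:2],axis=0),3) if m.any() else 0, np.round(np.percentile(q[:,2],[50,98]),4) if m.any() else 0))
    print(n,hs)
w=P[200:262,90:470].reshape(-1,3);print('table z',np.median(w[:,2][abs(w[:,2])<.004]))
```

```text
mug [(np.int64(876), array([0.4805, 0.3503]), array([0.143, 0.166]), array([0.0063, 0.0167])), (np.int64(389), array([0.4755, 0.3413]), array([0.058, 0.09 ]), array([0.0479, 0.064 ]))]
cork [(np.int64(1461), array([0.4873, 0.1755]), array([0.144, 0.165]), array([0.0059, 0.0115])), (np.int64(0), 0, 0, 0)]
garlic [(np.int64(1166), array([0.488, 0.009]), array([0.144, 0.162]), array([0.0094, 0.0159])), (np.int64(283), array([ 0.4902, -0.003 ]), array([0.053, 0.079]), array([0.0489, 0.0647]))]
salt [(np.int64(1415), array([ 0.4977, -0.171 ]), array([0.144, 0.163]), array([0.0099, 0.016 ])), (np.int64(189), array([ 0.493 , -0.1718]), array([0.039, 0.04 ]), array([0.0922, 0.1026]))]
tin [(np.int64(858), array([ 0.4955, -0.3289]), array([0.144, 0.165]), array([0.0076, 0.0156])), (np.int64(566), array([ 0.4882, -0.3199]), array([0.067, 0.068]), array([0.0843, 0.099 ]))]
yellow [(np.int64(547), array([ 0.4723, -0.4536]), array([0.143, 0.144]), array([0.0044, 0.0161])), (np.int64(494), array([ 0.4711, -0.4783]), array([0.141, 0.098]), array([0.0498, 0.0917]))]
table z 0.000812372662938442
```

View pics/ctop.png

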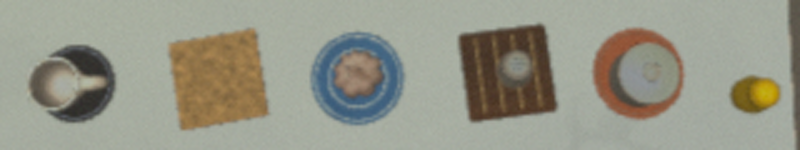

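View pics/cside.png

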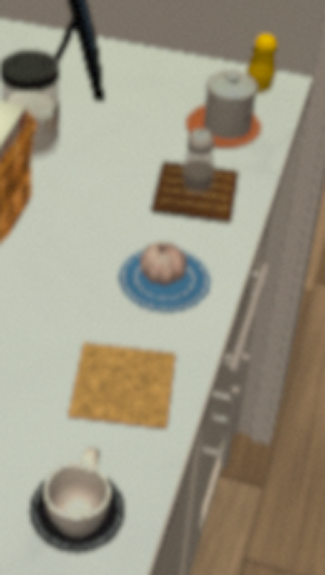

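The crops confirm the choices: grey-capped salt on the trivet, yellow look-alike on the far right, tin with knob on terracotta. The mug handle points towards -y, slightly +x. Next I'll fit stands and things in both views.

```bash
cat > meas.py <<'E'
from h import *
from scipy.optimize import least_squares
def circ(q):
    g=lambda p:np.hypot(q[:,0]-p[0],q[:,1]-p[1])-p[2]
    return least_squares(g,[*q.mean(0),.04],loss='soft_l1',f_scale=.001).x
def hull(mask):
    n,l,st,_=cv2.connectedComponentsWithStats(mask.astype(np.uint8))
    k=1+np.argmax(st[1:,4]); c,_=cv2.findContours((l==k).astype(np.uint8),cv2.RETR_EXTERNAL,cv2.CHAIN_APPROX_NONE)
    return cv2.convexHull(c[0])[:,0].astype(float), int(st[k,4])
def stand(f,name,xy,half=.075,z=.01):
    P=cloud(f); hsv=cv2.cvtColor(f['pixels'],cv2.COLOR_RGB2HSV).astype(int); H,S,V=hsv[...,0],hsv[...,1],hsv[...,2]
    near=(abs(P[...,0]-xy[0])<half)&(abs(P[...,1]-xy[1])<half)&(P[...,2]<.03)&(P[...,2]>-.02)
    m={'blue':(H>95)&(H<125)&(S>90),'black':(V<90)&(S<120),'brown':(V<125)&((S>80)),'clay':((H<15)|(H>170))&(S>90),'cork':(S>80)&(H<30)}[name]&near
    m=cv2.morphologyEx(m.astype(np.uint8),cv2.MORPH_CLOSE,np.ones((3,3)))
    h,n=hull(m); q=np.array([onplane(f,u,v,z)[:2] for u,v in h])
    if name in('brown','cork'):
        r=cv2.minAreaRect((q*1000).astype(np.float32)); return np.round(r[0],1),np.round(r[1],1),round(r[2],1),n
    c=circ(q); return np.round(c*1000,1),n
E
python3 - <<'E'
from meas import *
F={k:dict(np.load(k+'0.npz')) for k in 'ts'}
for n,xy,z in(('black',(.477,.337),.01),('cork',(.487,.172),.005),('blue',(.49,0),.01),('brown',(.497,-.17),.01),('clay',(.495,-.32),.01)):
    for k in 'ts': print(n,k,*stand(F[k],n,xy,z=z))
# stand heights from depth & object clusters
for n,xy,hs in(('mug',(.4755,.34),(.035,.07)),('garlic',(.49,0),(.022,.08)),('salt',(.493,-.172),(.085,.12)),('tin',(.488,-.32),(.08,.094)),('knob',(.488,-.32),(.0945,.115))):
    C=[]
    for k in 'ts':
        f=F[k];P=cloud(f)
        m=(np.hypot(P[...,0]-xy[0],P[...,1]-xy[1])<.075)&(P[...,2]>hs[0])&(P[...,2]<hs[1])
        h,c=hull(m);q=P[m];v,u=np.nonzero(m)
        (a,b),r=cv2.minEnclosingCircle(q[:,:2].astype(np.float32)*1000)
        px=(h.min(0)+h.max(0))/2;C.append(px)
        print(n,k,c,'px',px,'mec',round(a,1),round(b,1),round(r,1),'z98',np.round(np.percentile(q[:,2],[50,98])*1000,1))
    p,g=tri(F['t'],C[0],F['s'],C[1]);print('  tri',np.round(p*1000,1),'gap',round(g*1000,1))
E
```

```text
black t [479.1 342.1  43.7] 339
black s [478.9 342.7  42.4] 344
cork t [485.9 175.3] [103.8 102.7] 10.5 1208
cork s [485.4 176.2] [103.  103.6] 10.5 1142
blue t [487.3   8.8  47.1] 430
blue s [487.9   8.4  46.1] 291
brown t [ 494.  -168.6] [100.3 100.1] 7.5 943
brown s [ 493.9 -163.5] [98.2 99.6] 8.3 475
clay t [ 494.5 -323.7   52.3] 418
clay s [ 484.  -323.    42.2] 92
mug t 252 px [181. 238.] mec 476.0 341.3 44.9 z98 [56.3 64.4]
mug s 414 px [310.5 310. ] mec 473.8 340.9 43.3 z98 [51.4 59.2]
  tri [477.4 343.4  45.9] gap 1.9
garlic t 282 px [297.5 234. ] mec 490.8 9.3 29.1 z98 [48.9 64.7]
garlic s 247 px [345. 220.] mec 488.9 11.4 27.9 z98 [43.6 58.5]
  tri [490.3   8.6  32.8] gap 0.8
salt t 117 px [361.5 230.5] mec 496.1 -171.9 17.0 z98 [ 95.9 103.7]
salt s 60 px [359.5 170.5] mec 496.9 -168.0 16.4 z98 [92.6 99. ]
  tri [ 496.6 -172.6   86.5] gap 0.2
tin t 420 px [414.  233.5] mec 488.7 -319.5 34.8 z98 [85.  91.3]
tin s 130 px [372.5 149. ] mec 488.0 -317.0 33.9 z98 [82.8 92.5]
  tri [ 488.8 -321.1   78. ] gap 1.7
knob t 35 px [415. 233.] mec 488.7 -319.5 9.4 z98 [ 98.  102.5]
knob s 8 px [372.5 144.5] mec 489.1 -318.9 8.7 z98 [96.2 99.2]
  tri [ 489.4 -319.7   96.9] gap 0.2
```

```bash
cat >> h.py <<'E'
def quat(deg): # tool down, closing line at world angle deg
    a=np.radians(deg+90)/2; return np.array([0,np.cos(a),np.sin(a),0])
E
python3 - <<'E'
from meas import *
F={k:dict(np.load(k+'0.npz')) for k in 'ts'}
def mugfit(f,zr=.06):
    P=cloud(f);m=(np.hypot(P[...,0]-.4755,P[...,1]-.34)<.075)&(P[...,2]>.035)&(P[...,2]<.07)
    h,_=hull(m); q=np.array([onplane(f,u,v,zr)[:2] for u,v in h])
    tipi=q[np.argmin(q[:,1])]; b=q[q[:,1]>q[:,1].max()-.042]; c=circ(b); return np.round(c*1000,1),np.round(tipi*1000,1),np.degrees(np.arctan2(*(tipi-c[:2])[::-1]))
for k in 'ts': print('mug',k,mugfit(F[k]))
P=cloud(F['s']);Q=np.concatenate([P.reshape(-1,3),cloud(F['t']).reshape(-1,3)])
for y0 in np.arange(-.5,.45,.1):
    m=(Q[:,1]>y0)&(Q[:,1]<y0+.1)&(Q[:,0]>.3)&(Q[:,0]<.8)
    a=Q[m&(Q[:,2]>.12)&(Q[:,2]<.4)];b=Q[m&(Q[:,2]>.4)&(Q[:,2]<1.2)]
    print(round(y0,1),'low minx',np.round(np.percentile(a[:,0],1),3) if len(a)>5 else None,'high',np.round(np.percentile(b[:,0],1),3) if len(b)>5 else None)
for n,z in(('coaster',(479,342)),('cork',(486,175)),('saucer',(487,9)),('trivet',(494,-168)),('clay',(494,-324))):
    o=[]
    for k in 'ts':
        Pk=cloud(F[k]).reshape(-1,3);r=np.hypot(Pk[:,0]-z[0]/1e3,Pk[:,1]-z[1]/1e3);o.append(np.round(np.median(Pk[(r<.04)&(Pk[:,2]<.02)&(Pk[:,2]>-.01),2])*1e3,1))
    print(n,'top z',o)
R=robot
for p,d in(((.49,.009,.2),90),((.476,.355,.2),0),((.476,.355,.2),180),((.49,-.32,.2),90),((.49,-.32,.2),-90),((.49,.009,.2),180),((.49,.009,.2),0),((.49,.009,.2),-90)):
    q=R.inverse_kinematics(np.array(p),quat(d));print(p,d,None if q is None else np.round(q,2))
E
```

```text
mug t (array([475.5, 354.1,  30.6]), array([475.6, 293.3]), np.float64(-89.92964915770138))
mug s (array([471.5, 365.1,  29.4]), array([477.8, 306.4]), np.float64(-83.9465604758005))
-0.5 low minx 0.735 high 0.623
-0.4 low minx 0.701 high 0.623
-0.3 low minx 0.701 high 0.623
-0.2 low minx 0.701 high 0.585
-0.1 low minx 0.687 high 0.585
-0.0 low minx 0.691 high 0.623
0.1 low minx 0.679 high 0.623
0.2 low minx 0.679 high 0.623
0.3 low minx 0.64 high 0.623
0.4 low minx 0.653 high 0.623
coaster top z [np.float64(11.5), np.float64(9.0)]
cork top z [np.float64(6.2), np.float64(3.5)]
saucer top z [np.float64(11.2), np.float64(8.8)]
trivet top z [np.float64(11.2), np.float64(8.7)]
clay top z [np.float64(11.9), np.float64(10.6)]
(0.49, 0.009, 0.2) 90 [ 0.77  0.35 -1.01  1.94  0.34  1.04  1.18]
(0.476, 0.355, 0.2) 0 [-0.06  0.52 -0.86  1.7   0.43  1.13 -1.04]
(0.476, 0.355, 0.2) 180 [ 0.08  0.62 -1.08  1.69  0.58  1.19  1.98]
(0.49, -0.32, 0.2) 90 [ 1.04  0.45 -0.67  1.72  0.31  1.08  1.84]
(0.49, -0.32, 0.2) -90 [ 0.65  0.37 -0.15  1.74  0.06  1.04 -1.1 ]
(0.49, 0.009, 0.2) 180 [ 0.82  0.38 -1.08  1.94  0.38  1.05  2.71]
(0.49, 0.009, 0.2) 0 [ 0.6   0.28 -0.79  1.95  0.24  1.01 -0.3 ]
(0.49, 0.009, 0.2) -90 [ 0.51  0.26 -0.68  1.95  0.19  1.   -1.83]
```

```bash
cat >> h.py <<'E'
def go(x,y,z,feed=.25,frame=None): robot.servo_line(np.array([x,y,z]),frame=frame,feed=feed)
def pick(x,y,z,deg,zt,force,via=None):
    """from above at height zt: align, descend, grip, lift"""
    p=robot.get_eef_pos(); go(p[0],p[1],zt)
    if via is not None: go(*via,zt)
    go(x,y,zt,frame=quat(deg)); go(x,y,z,.12); robot.gripper_close(force); robot.sleep(.2)
    print('grip w',robot.get_gripper_width(),'F',robot.get_grasp_force())
    go(x,y,min(z+.03,zt),.1); print('lift w',robot.get_gripper_width(),'F',robot.get_grasp_force(),'wrist',np.round(robot.get_wrist_force(),2)); go(x,y,zt)
def place(x,y,z,zt):
    p=robot.get_eef_pos(); go(p[0],p[1],zt); go(x,y,zt,.2); go(x,y,z+.015,.15); go(x,y,z,.04); print('w',robot.get_gripper_width(),'wrist',np.round(robot.get_wrist_force(),2))
    robot.sleep(.3); robot.release(); robot.sleep(.2); go(x,y,zt,.15)
E
python3 - <<'E'
from h import *
robot.servo_line(np.array([.115,-.42,.24]),feed=.25)
q=robot.get_joint_positions(); q[0]=0.; robot.move_joints(q)
print(robot.get_eef_pos(),robot.get_time_s())
pick(.490,.009,.036,-90,.14,8)
print(np.round(robot.get_joint_positions(),2))
place(.486,.176,.032,.14)
print(robot.get_time_s()); p=robot.get_eef_pos(); go(p[0],p[1],.22)
s=grab('side');t=grab('top');save(s,'s1.png');np.savez('s1.npz',**s);np.savez('t1.npz',**t)
print(robot.get_time_s(),np.round(robot.get_joint_positions(),2))
E
```

```text
[ 0.43602595 -0.02011141  0.24008969] 2.9667
grip w 0.05591644508541604 F 7.962760473819799
lift w 0.05603153396224943 F 7.975509178504581 wrist [-0.54 -0.17 -0.47]
[-0.25  0.28  0.19  2.03 -0.07  0.84 -1.58]
w 0.05562191870843826 wrist [ 1.12  0.27 -0.75]
12.6333
13.2 [-0.51  0.23  0.12  1.89 -0.03  1.03 -1.95]
```

View pics/s1.png

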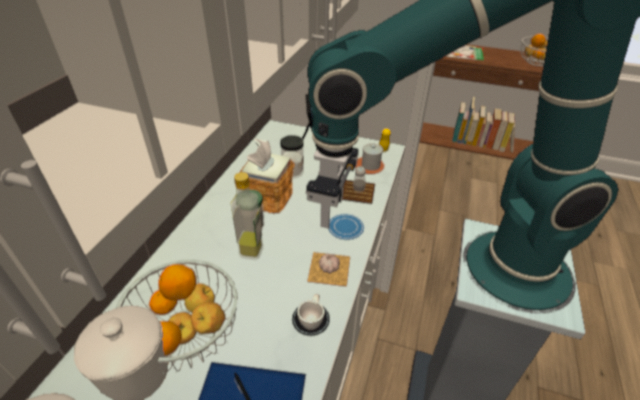

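Garlic stands on cork (330,263) and the saucer (346,227) is clear. I'll refit the saucer, then move the mug.

Run:
```python
from meas import *
s=dict(np.load('s1.npz'));t=dict(np.load('t1.npz'))
for f in (s,t):
    try: print('blue',stand(f,'blue',(.488,.009)))
    except Exception as e: print(e)
pick(.475,.354,.044,0,.15,12)
place(.4876,.0088,.045,.15)
go(.46,.12,.2); print(robot.get_time_s())
s=grab('side');t=grab('top');np.savez('s2.npz',**s);np.savez('t2.npz',**t)
save(s,'s2.png',(240,130,420,340),2.5); 
for f in (s,t):
  for n,xy in(('black',(.479,.342)),): 
    try: print(n,stand(f,n,xy))
    except Exception as e: print(e)
```

```text
blue (array([488. ,   8.5,  46.3]), 532)
blue (array([487.3,   9. ,  47.2]), 802)
grip w 0.059137714328496294 F 12.000180883915164
lift w 0.05939597223434405 F 11.999882741365582 wrist [-0.26  1.   -1.53]
w 0.05918737615181737 wrist [ 0.44  0.25 -1.02]
24.225
black (array([478.9, 342.4,  42.4]), 865)
black (array([478.7, 343.5,  42.4]), 378)
```

View pics/s2.png

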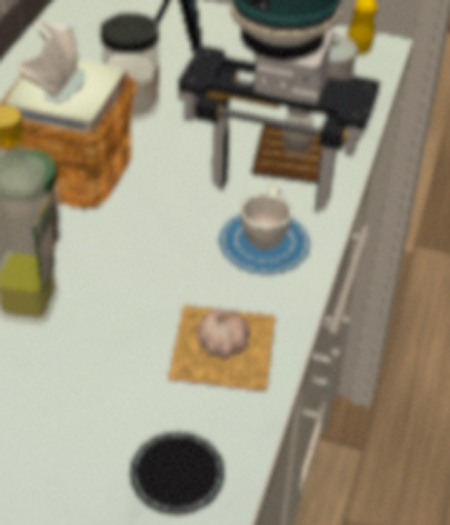

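Mug upright on the saucer (265,220 in the crop), coaster empty and clearly fitted. Now salt to the coaster.

Run:
```python
from meas import *
pick(.4965,-.1715,.056,-90,.165,12)
place(.4789,.3427,.057,.165)
print(robot.get_time_s()); go(.46,.30,.25)
s=grab('side');t=grab('top');np.savez('s3.npz',**s);np.savez('t3.npz',**t)
save(s,'s3.png'); save(t,'t3.png')
for f in (s,t):
  for n,xy in(('brown',(.494,-.168)),('clay',(.494,-.323))): 
    try: print(n,stand(f,n,xy))
    except Exception as e: print(e)
```

```text
grip w 0.04075048306848803 F 11.82728044448595
lift w 0.04099153734623709 F 11.7821196490695 wrist [ 0.01  0.03 -0.83]
w 0.04090722145680106 wrist [ 0.48 -0.24 -1.41]
35.95
brown (array([ 486.3, -164.8]), array([82.3, 98.8]), 7.1, 396)
clay (array([ 494.5, -321.8,   51.3]), 189)
brown (array([ 494. , -168.6]), array([100.3, 100.1]), 7.5, 1132)
clay (array([ 494.5, -323.6,   52.2]), 419)
```

View pics/s3.png

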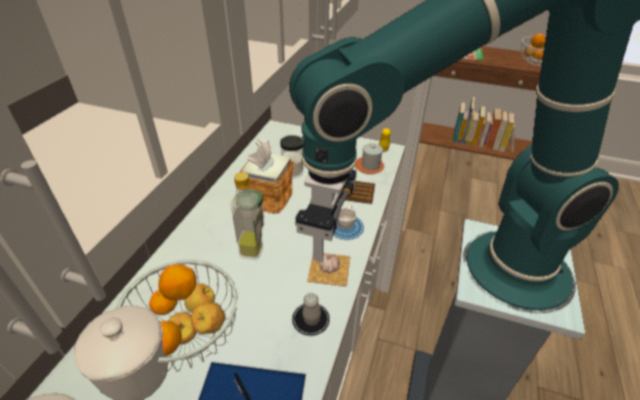

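View pics/t3.png

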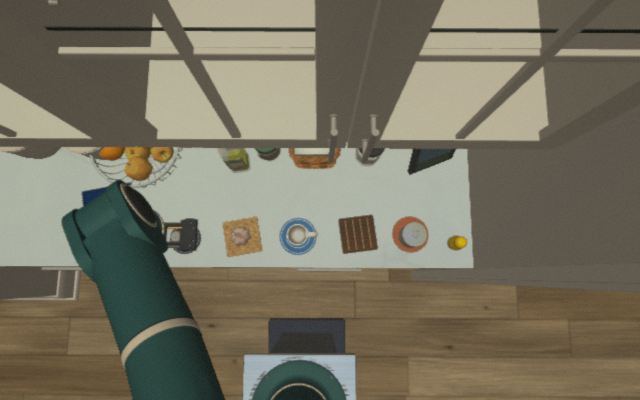

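Salt stands on the coaster (311,318 side). In the top view, trivet (358,234) and tin (413,233) are clear. Tin next, then garlic.

```bash
cat >> meas.py <<'E'
def obj(f,xy,lo,hi,r=.07):
    P=cloud(f);m=(np.hypot(P[...,0]-xy[0],P[...,1]-xy[1])<r)&(P[...,2]>lo)&(P[...,2]<hi)
    q=P[m]; (a,b),R=cv2.minEnclosingCircle(q[:,:2].astype(np.float32)*1000); return np.round([a,b,R],1),np.round(np.percentile(q[:,2],[50,98])*1e3,1),m.sum()
E
python3 - <<'E'
from meas import *
t=dict(np.load('t3.npz'))
print('garlic',obj(t,(.486,.176),.02,.08)); print('mug all',obj(t,(.487,-.005),.03,.08))
pick(.4888,-.3195,.058,-90,.17,20)
place(.4938,-.1686,.059,.17)
print(robot.get_time_s()); go(.42,-.38,.25)
s=grab('side');t=grab('top');np.savez('s4.npz',**s);np.savez('t4.npz',**t);save(s,'s4.png',(240,100,440,340),2.4)
print('garlic',obj(s,(.486,.176),.02,.08),obj(t,(.486,.176),.02,.08)); print('mug all',obj(s,(.487,-.005),.03,.08))
print('salt',obj(s,(.479,.343),.085,.115,.04),obj(t,(.479,.343),.085,.115,.04))
print('tin',obj(s,(.494,-.169),.08,.094),obj(t,(.494,-.169),.08,.094),'knob',obj(t,(.494,-.169),.0945,.115))
print('clay',stand(s,'clay',(.494,-.323)))
E
```

```text
garlic (array([485.3, 177.2,  29. ]), array([43.6, 59.9]), np.int64(286))
mug all (array([491.1,  -2.6,  43. ]), array([55.2, 64.3]), np.int64(236))
grip w 0.06792154037692952 F 20.000660663936287
lift w 0.0677616318284606 F 19.999811863526702 wrist [-0.13  0.04 -3.18]
w 0.06807326880005067 wrist [ 0.63 -0.51 -2.34]
46.9
garlic (array([484.6, 179.6,  28.2]), array([39.7, 55.5]), np.int64(318)) (array([485.5, 177.1,  29.1]), array([43.4, 60.2]), np.int64(288))
mug all (array([487.7,  -2.7,  43.9]), array([48.2, 58.9]), np.int64(304))
salt (array([477.5, 345.7,  16.9]), array([93.9, 98.4]), np.int64(157)) (array([478.4, 344.6,  17.4]), array([ 96.3, 104.2]), np.int64(121))
tin (array([ 495. , -166.5,   34.1]), array([83.1, 93. ]), np.int64(166)) (array([ 493.3, -166.8,   34.7]), array([84.8, 90.4]), np.int64(414)) knob (array([ 491.5, -168.9,   11.8]), array([ 98.3, 104.2]), np.int64(39))
clay (array([ 494.7, -322.5,   51.6]), 334)
```

View pics/s4.png

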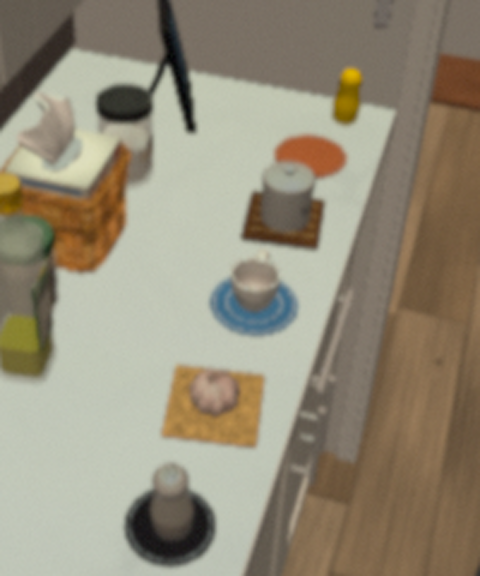

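The side view shows tin upright on the trivet (288,195 in the crop) and terracotta empty (311,155). Final move: garlic from cork to terracotta.

Run:
```python
from meas import *
pick(.4855,.1772,.030,-90,.165,8)
place(.4946,-.323,.036,.165)
print(robot.get_time_s()); go(.36,-.40,.25); q=robot.get_joint_positions(); q[0]=1.26; robot.move_joints(q)
s=grab('side');t=grab('top');np.savez('s5.npz',**s);np.savez('t5.npz',**t)
a=cv2.cvtColor(s['pixels'],4)[110:340,250:420];b=cv2.cvtColor(t['pixels'],4)[200:265,150:475]
cv2.imwrite('pics/s5.png',cv2.resize(a,None,fx=2.5,fy=2.5));cv2.imwrite('pics/t5.png',cv2.resize(b,None,fx=2.4,fy=2.4))
for n,xy,lo,hi,r in(('garlic',(.4946,-.323),.02,.08,.07),('tin',(.494,-.169),.08,.094,.07),('mug',(.487,-.005),.03,.08,.07),('salt',(.479,.343),.085,.115,.04)):
  print(n,obj(s,xy,lo,hi,r),obj(t,xy,lo,hi,r))
# mug rim circle in the top view, axis
P=cloud(t);m=(np.hypot(P[...,0]-.488,P[...,1]+.003)<.075)&(P[...,2]>.035)&(P[...,2]<.075)
h,_=hull(m);q=np.array([onplane(t,u,v,.06)[:2] for u,v in h]);print('mug axis top',circ(q[q[:,1]>q[:,1].max()-.042])*1e3)
for n,xy in(('black',(.479,.342)),('blue',(.488,.009)),('brown',(.494,-.168)),('clay',(.494,-.323))): print(n,stand(t,n,xy)[0])
```

```text
grip w 0.05578873539760585 F 7.973046651491131
lift w 0.055753098301636134 F 7.979988442484682 wrist [-1.19 -0.24 -0.16]
w 0.0559660869344879 wrist [-0.24 -0.2  -0.25]
60.7583
garlic (array([ 493.9, -318.1,   28.7]), array([41.1, 58.7]), np.int64(171)) (array([ 483.2, -325.3,   39.7]), array([48.6, 63.8]), np.int64(291))
tin (array([ 490.7, -165.7,   35.4]), array([82.8, 92.4]), np.int64(164)) (array([ 493.6, -166.9,   34.6]), array([84.8, 90.9]), np.int64(411))
mug (array([484.9,  -1.9,  42.2]), array([47.5, 59.8]), np.int64(309)) (array([490.5,  -2.6,  43. ]), array([55.5, 63.1]), np.int64(237))
salt (array([477.9, 344.1,  16.9]), array([94. , 98.5]), np.int64(156)) (array([478.4, 343.7,  17.3]), array([ 95.9, 104.8]), np.int64(125))
mug axis top [488.47691341   9.69965015  30.20147705]
black [479.1 342.3  43.9]
blue [486.9   8.9  46.9]
brown [ 494.2 -168.5]
clay [ 494.6 -323.6   52.2]
```

View pics/s5.png

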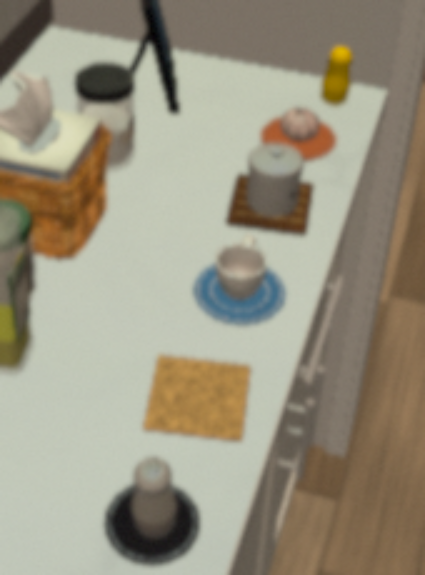

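View pics/t5.png

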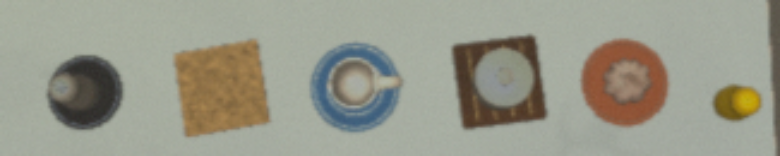

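All four stand upright within about 2 mm of the middle of their places: salt (85,90), mug (352,83), tin (503,77) and garlic (627,80) in the top crop. The gripper is clear, so I'm handing in.

```bash
python3 -c "
from h import *
print(robot.get_eef_pos(),robot.get_time_s(),robot.hand_in())"
```

```text
the job is handed in; nothing more can be done
[-0.03187075 -0.5370477   0.24908474] 63.2583 None
```

The mug, salt shaker, tin and garlic each stand upright on their own place, within about 2 mm of the middle by most readings (the last garlic measurement was noisy, but it looks centred in the pictures); the oil bottle was never approached, and the job was handed in at 63 s of the 141 s allowed.

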